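# Load the ball chute of the toy train loader in order

### The job

Load the sloping chute of the toy train's cargo-ball loader so that the balls come out red first, then yellow, then green: one at a time, in that order, push each ball along its lane, over the sprung flap and off the end into the chute without lifting it, and let it roll down to the queue before sending the next. Then push the white brake block down the chute until you feel it come up against the green ball, and hold it pressed there for about half a second with a light but definite push of about 8 N, so that the queue is closed up and cannot rattle. Be gentle throughout: never push anything harder than 20 N, and leave the locomotive, the wagon and the signal post where they stand.

Things in the scene. Friction and masses are not known exactly. Their poses are not given: they have to be found in the camera images.
- loader: Fixed wooden loader: a level deck with three lanes, and a sloping chute behind it. Origin on the table below the edge where lanes meet chute; x points from lanes to chute (along the lanes), y UP along the chute, z up. All 'at x, y, z' below are mm in this frame.
- lane_ends (a point): End of the middle lane, on its floor (0, 16, 60). Deck x -135 to 0, y -70 to 102, top at z 60; lanes along x centred at y -40, 16 and 72, each 37 wide between ridges 10 high, open at both ends. Across each, at x -30, stands an orange sprung flap 12 tall that folds towards the chute under about 1 to 3 N and springs back. A ball drops when its centre passes x = 0.
- chute_foot (a point): Chute floor at its low end (20, -150, 30). The chute spans x 0 to 40, y -150 to 170, walls 28 high; its floor descends towards -y at 0.10 rad and lies 8 to 19 below the lane ends. A white stop plate closes it, its face set anywhere from y -150 to -135; the setting is not reported, so where the queue ends must be felt.
- red_ball: Red painted wooden ball, diameter 36 mm, about 20 g, resting in any one of the three lanes before the flap. Origin at its centre. Pushed from behind it rolls over the flap; if let go too early the flap throws it back.
- yellow_ball: Yellow painted wooden ball, diameter 36 mm, about 20 g, resting in any one of the three lanes before the flap. Origin at its centre. Pushed from behind it rolls over the flap; if let go too early the flap throws it back.
- green_ball: Green painted wooden ball, diameter 36 mm, about 20 g, resting in any one of the three lanes before the flap. Origin at its centre. Pushed from behind it rolls over the flap; if let go too early the flap throws it back.
- shoe (a joint): Travel of the white brake block down the chute, m: 0 at the top, grows downhill, at most 0.21. The block slides with about 2.5 N of friction and stays where it is left.
- shoe_peg (a point): Middle of the dark upright peg (18 mm diameter, 30 mm tall) on the white brake block (30 mm along the chute, 36 mm wide, 26 mm tall, riding in the chute above the lanes). The point is 15 mm above the block's top. The block moves along the chute only (loader -y, descending 0.10 rad). Push the peg from its uphill side; of that push, 2.5 N goes into friction.
- shoe_face (a point): Centre of the brake block's downhill face, 18 mm above the chute floor: 18 mm from a ball's centre when touching it.
- locomotive: Red wooden locomotive, 98 x 42 x 73 mm, standing beside the chute's low end. Leave alone. Origin underneath its middle.
- wagon: Yellow open wagon, 90 x 42 x 50 mm, standing beyond the chute's outlet. Leave alone. Origin underneath its middle.
- signal_post: Green wooden signal post, 122 mm tall, foot diameter 48 mm, standing beyond the chute. Leave alone. Origin underneath its foot.
Not all that is in view belongs to the job. Of the things shaped like the green_ball, the green one is meant. Several things have the shape of the yellow_ball; the one meant has the colours described above.

How it is judged:
By the outcome, as a careful person would: the job done as asked, in the order asked, and still so for the second after the job is handed in, with the robot touching nothing.
It also fails if it takes over 61 s, if anything falls off the work surface, if the arm or the gripper's body presses on something with over 40 N, if the wrist force passes 120 N, or if a joint passes its speed limit or range.

### The arm

A 6-joint arm with a two-finger parallel gripper is mounted at the origin on the work surface. World frame = base frame: x ahead of the robot, y to its left, z up, the work surface at z = 0. Lengths are in m, angles in rad, forces in N, time in s.
With the tool pointing down it reaches from about 0.25 to 0.8 m from the base axis. Payload 3.9 kg.
Tool frame: the origin (TCP) lies between the finger pads; the fingertips stand 25 mm ahead of it and the grasp point (between the pads) lies 6 mm ahead of it; z points along the fingers, y is the line along which they close (so a half turn about z gives the same grasp; the last joint's range is limited). The gripper opens to 85 mm and grips with 20 to 120 N. Pads are 22 mm wide; open, the fingers measure 114 mm over their backs; the gripper's body (76 mm by 85 mm) begins 54 mm behind the grasp point. The pads swing forward as they close: fully open they stand 13 mm farther back than shut.
Start: joints at [1.125, 0.26, -0.138, 1.173, 0, 1.571], TCP at [0.226, 0.474, 0.256] pointing down, gripper open.
Joint ranges: [-2.78, 2.78], [-0.83, 1.72], [-1.28, 1.37], [-1.9, 2.12], [-1.57, 1.48], [-3.14, 3.14]. Speed limits (rad/s): [2.57, 2.57, 3.14, 3.14, 3.14, 3.14].

### API

Orientations are given as a unit quaternion [x, y, z, w].
In Python, from rig import bot gives the robot as it stands. The module is installed in compiled form; this text tells all that it offers.
- The arm moves only by the tool drive_tool, never from a script. Its argument "increments" is a list of rows, each an object with "delta_pos": the shift along the tool's x, y, z in cm, a list of three; "roll": the turn about the tool's z in degrees; "jaw": the opening, from 0 (shut) to 1 (fully open). In form: [{"delta_pos": [tx, ty, tz], "roll": roll, "jaw": jaw}, ...]. A call has 1 to 12 rows; each row shifts and turns the commanded pose from where the row before left it, along the tool's axes as they then stand; what a row does not reach is not made up. A row lasts 1/10 s, in which the tool goes at most 50 mm and 8.59 degrees, less where a joint would pass 70% of its speed; a pose out of reach is approached as far as the arm can. A call with a gripper value outside its range is refused whole. The fingers move at their own pace and stop on an object; "squeeze" is the grip in N (left out, the last holds). Time passes only in rows, so rows that do not move let the fingers close. It gives the time, the measured TCP pose, the force, the opening and the grip force at its end, in the units of the state.
- bot.observe(): the state, without advancing time (a new reading comes with each control period).
- bot.capture(name): name is "scene" or "top"; returns the picture (384x512x3 uint8, red, green, blue); there is no depth.
- bot.get_calibration(name): a dict with "fx", "fy", "cx", "cy" (pixels), "dist" ([k1, k2, p1, p2, k3] as OpenCV has them; the pictures are not rectified), "extrinsics" (4x4, takes a point from camera to world coordinates). Camera axes: x right, y up, looking along -z (the intrinsics and any distortion apply to the point x, -y, -z); pixel columns grow to the right and rows downward; lengths in m; the calibration is good to about 2 mm. A picture is of the moment at which its call begins. get_calibration takes no time and is no camera call.
- bot.job_done(): hands the job in; it is judged then, once.
Trained networks look in the newest picture that a camera, given by its name, has taken for a name from the list of things; names that differ only in an ending like _2 or _b are one class to them, and where a whole thing is asked for, a point or a joint stands for the part that bears it (a point fixed in the world has none). Each returns a list of dicts, best first, with "p" (0 to 1); they miss things now and then, are a little off and sometimes report something else, mostly with a low value. They report only what shows in the picture. A call takes as long as a camera call. They do not tell look-alikes from the thing itself.
- bot.regions_of(camera, name): "region" (384x512 bool, what is visible of it) and "at" ([column, row] in pixels, amid what is visible of it).
- bot.landmark_of(camera, name): "at" ([column, row] in pixels: a listed point, or the origin of a listed thing).
The state is a dict: "t": time; "joint_pos": joint angles; "qd": joint speeds; "effort": joint torques, N m; "eef_pos": TCP position; "tool_rot": TCP orientation; "contact_force": force on the tool from outside, world axes, zero at the start; "torque": the same for the moment, N m; "width": opening from 0.0 (shut) to 1.0 (fully open); "grasp_force": force on a finger pad.
Only numpy, scipy, OpenCV 4.12 (cv2) and the standard library are available. Lean on these libraries where they do the work, as an engineer would, in place of code of your own. Each camera call takes 0.05 s, during which the arm holds its last target. There are 200 camera calls.

## Working session

There is one attempt and no reset: what is moved stays moved. The work goes in short steps, Python scripts to look and compute and a tool call to move; the robot and the scene stay as the last step left them, time stands still between calls to the robot, and variables do not carry over. Pictures are saved under pics/ and viewed, at most 10 in all, crops included, and the job is handed in when it is done.

Besides the shell and the picture viewer there is one more tool, called after ">>>" as name(argument=value, ...), one argument or row to a line, values as JSON. drive_tool: Moves the arm, as the interface text tells. Its arguments: {"type":"object","properties":{"increments":{"type":"array","items":{"type":"object","properties":{"delta_pos":{"type":"array","items":{"type":"number"}},"roll":{"type":"number"},"jaw":{"type":"number"}}}},"squeeze":{"type":"number"}},"required":["increments"]}

```bash
mkdir -p pics
python3 - <<'E'
from rig import bot
import cv2,numpy as np
for c in("scene","top"):
    im=bot.capture(c); cv2.imwrite(f"pics/{c}0.png",cv2.cvtColor(im,cv2.COLOR_RGB2BGR))
    k=bot.get_calibration(c);print(c,{a:np.round(b,3).tolist() for a,b in k.items()})
    for n in("lane_ends","chute_foot","red_ball","yellow_ball","green_ball","shoe_peg","locomotive","wagon","signal_post","loader"):
        print(n,[(np.round(d["at"],1).tolist(),round(d["p"],2)) for d in bot.landmark_of(c,n)][:5])
s=bot.observe();print(s)
E
```

```text
scene {'fx': 475.925, 'fy': 475.925, 'cx': 259.679, 'cy': 185.691, 'dist': [0.012, 0.0, 0.0, 0.0, 0.0], 'extrinsics': [[0.69, -0.464, 0.555, 1.131], [0.724, 0.444, -0.528, -0.562], [-0.001, 0.766, 0.643, 0.726], [0.0, 0.0, 0.0, 1.0]]}
lane_ends [([295.0, 173.3], 0.67)]
chute_foot [([249.1, 224.7], 0.94)]
red_ball [([250.2, 166.5], 0.76)]
yellow_ball [([296.6, 137.9], 0.66)]
green_ball [([203.2, 164.0], 0.62), ([248.0, 141.8], 0.59), ([262.8, 155.5], 0.51)]
shoe_peg [([321.4, 137.4], 0.55)]
locomotive [([184.1, 244.5], 0.7), ([322.6, 150.4], 0.69)]
wagon [([228.0, 267.6], 0.82)]
signal_post [([368.0, 196.6], 0.92), ([183.4, 240.1], 0.3), ([288.1, 198.3], 0.21)]
loader [([287.8, 196.1], 0.62), ([263.8, 152.8], 0.59)]
top {'fx': 391.452, 'fy': 391.452, 'cx': 254.758, 'cy': 184.541, 'dist': [-0.011, 0.0, 0.0, 0.0, 0.0], 'extrinsics': [[-0.011, 0.983, -0.186, 0.438], [-1.0, -0.011, 0.0, -0.028], [-0.002, 0.186, 0.983, 0.828], [0.0, 0.0, 0.0, 1.0]]}
lane_ends [([205.5, 195.1], 0.57)]
chute_foot [([288.5, 176.6], 0.57), ([219.4, 195.3], 0.4)]
red_ball [([242.9, 225.6], 0.68), ([343.8, 214.0
[... 407 characters left out ...]
 'joint_pos': array([ 1.12500010e+00,  2.59964187e-01, -1.38107508e-01,  1.17266490e+00,
        4.77326192e-05,  1.57079630e+00]), 'qd': array([ 8.27847821e-05,  2.33055081e-03, -5.31413951e-04, -3.95481090e-04,
        3.07000406e-04, -2.27152019e-03]), 'effort': array([ 9.03988257e-04, -4.05625391e+01,  2.54239136e+01,  1.05183368e-03,
        1.62275460e-04,  8.39775236e-07]), 'eef_pos': array([0.22635498, 0.47369676, 0.25632027]), 'tool_rot': array([ 2.21056948e-01,  9.75260901e-01,  3.44019403e-05, -1.66740211e-05]), 'contact_force': array([ 0.29419826, -0.27399816, -0.01043436]), 'torque': array([-0.01355706,  0.02036942,  0.00767276]), 'grasp_force': 0.0, 'width': 0.9995535580252873}
```

View pics/scene0.png

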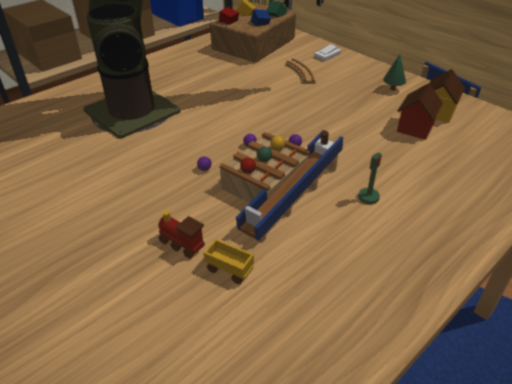

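View pics/top0.png

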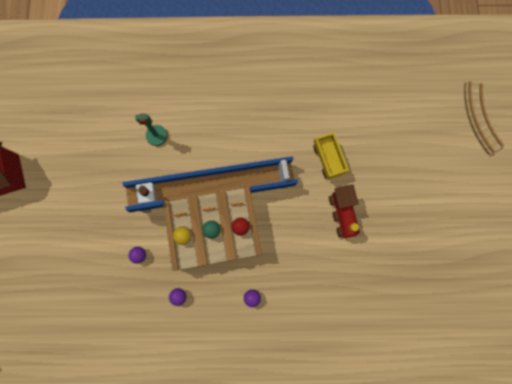

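The pictures show the loader with lanes opening towards the robot. The yellow ball is at top px (182,236), green at (211,229) and red at (241,226). The purple balls on the table are decoys. The white block is at (145,191) and the stop at (285,170).

```bash
cat > h.py <<'E'
import numpy as np,cv2,json
from rig import bot
from scipy.optimize import least_squares
from scipy.spatial.transform import Rotation as R
def proj(c,P):
    k=bot.get_calibration(c);E=np.array(k["extrinsics"]);p=(np.atleast_2d(P)-E[:3,3])@E[:3,:3]
    p=p*[1,-1,-1];K=np.array([[k["fx"],0,k["cx"]],[0,k["fy"],k["cy"]],[0,0,1]])
    return cv2.projectPoints(p,np.zeros(3),np.zeros(3),K,np.array(k["dist"]))[0][:,0]
def l2w(q,P):
    c,s=np.cos(q[2]),np.sin(q[2]);P=np.atleast_2d(P)/1000.
    return np.c_[q[0]+c*P[:,0]-s*P[:,1],q[1]+s*P[:,0]+c*P[:,1],P[:,2]]
fl=lambda y:30+.1*(y+150)
def w2l(q,W):
    c,s=np.cos(q[2]),np.sin(q[2]);d=np.asarray(W)[:2]-q[:2];return np.array([c*d[0]+s*d[1],-s*d[0]+c*d[1],W[2]])*1000
def state(q,tgt=None):
    s=bot.observe();M=R.from_quat(s["tool_rot"]).as_matrix();p=s["eef_pos"]
    L=w2l(q,p);print("t",round(s["t"],2),"tcp loader",L.round(1),"tip z",round(L[2]-25,1),"F",np.round(s["contact_force"],2),"w",round(s["width"],2))
    yw=np.arctan2(M[1,1],M[0,1]);print("tool y vs loader x deg",round(np.degrees(yw-q[2]),2))
    if tgt is not None: print("tool cm to target",((l2w(q,tgt)[0]-p)@M*100).round(2))
E
python3 - <<'E'
from h import *
obs=[]
for c in("scene","top"):
    bot.capture(c)
    for n in("red_ball","green_ball","yellow_ball","lane_ends","chute_foot","shoe_peg"):
        ds=bot.landmark_of(c,n)
        rs=bot.regions_of(c,n) if "ball" in n else []
        print(c,n,[(np.round(d["at"],1).tolist(),round(d["p"],2)) for d in ds[:3]],[(np.round(np.argwhere(d["region"]).mean(0)[::-1],1).tolist(),int(d["region"].sum())) for d in rs[:5]])
        exp={"scene":dict(red_ball=(249,166),green_ball=(264,154),yellow_ball=(279,142),lane_ends=(295,173),chute_foot=(249,224),shoe_peg=(324,138)),
         "top":dict(red_ball=(241,226),green_ball=(211,229),yellow_ball=(182,236),lane_ends=(205,195),chute_foot=(288,177),shoe_peg=(143,191))}[c][n]
        L=[np.argwhere(d["region"]).mean(0)[::-1] for d in rs]+[d["at"] for d in ds]
        L=[x for x in L if np.hypot(*(np.array(x)-exp))<7]
        if L: obs.append((c,n,np.array(L[0]))) 
def model(v,n):
    i=("red_ball","green_ball","yellow_ball").index(n) if "ball" in n else None
    if i is not None: P=[v[3+i],(-40,16,72)[i],78]
    elif n=="shoe_peg": P=[20,v[6],fl(v[6])+41]
    else: P=dict(lane_ends=[0,16,60],chute_foot=[20,-150,30])[n]
    return l2w(v[:3],P)
f=lambda v:np.concatenate([proj(c,model(v,n))[0]-o for c,n,o in obs])
S=[1,1,1,1000,1000,1000,1000]
r=least_squares(lambda u:f(u*S),np.array([.43,.08,.1,-.06,-.06,-.06,.15]),loss="soft_l1")
v=r.x*S;print(v.round(4))
for (c,n,o),e in zip(obs,f(v).reshape(-1,2)):print(c,n,e.round(1))
json.dump(v.tolist(),open("q.json","w"))
ims=[]
im=cv2.cvtColor(bot.capture("top"),cv2.COLOR_RGB2BGR);z=4
big=cv2.resize(im[145:285,110:310],None,fx=z,fy=z,interpolation=cv2.INTER_CUBIC)
def dr(a,b,col):
    p=(proj("top",l2w(v,[a,b]))-[110,145]+.5)*z
    cv2.line(big,*[tuple(int(t) for t in x) for x in p],col,1)
for y in(-70,102):dr([-135,y,60],[0,y,60],(0,255,0))
for x in(-135,0):dr([x,-70,60],[x,102,60],(0,255,0))
for x in(0,40):dr([x,-150,58],[x,170,90],(255,0,255))
for y in(-150,170):dr([0,y,fl(y)+28],[40,y,fl(y)+28],(255,0,255))
for y in(-40,16,72):dr([-135,y,60],[0,y,60],(255,255,0)); dr([-30,y-18,72],[-30,y+18,72],(255,255,0))
cv2.imwrite("pics/ov.png",big)
E
```

```text
scene red_ball [([247.0, 164.4], 0.68), ([278.2, 143.9], 0.64)] [([247.4, 164.8], 201)]
scene green_ball [([204.3, 165.1], 0.51), ([262.9, 155.6], 0.47), ([251.0, 142.0], 0.44)] [([203.8, 163.1], 154), ([263.8, 153.5], 177)]
scene yellow_ball [([277.7, 143.6], 0.49), ([297.5, 138.5], 0.46)] [([295.0, 139.2], 90), ([277.2, 142.0], 186)]
scene lane_ends [([291.9, 176.3], 0.74)] []
scene chute_foot [([252.0, 224.0], 0.87)] []
scene shoe_peg [([323.9, 136.7], 0.53)] []
top red_ball [([245.3, 226.8], 0.57)] [([240.3, 226.4], 265)]
top green_ball [([156.9, 137.9], 0.72), ([176.8, 297.8], 0.65), ([248.9, 297.1], 0.65)] [([176.6, 296.8], 259), ([251.3, 298.2], 269), ([210.5, 229.1], 280)]
top yellow_ball [([182.4, 233.3], 0.8), ([139.5, 255.5], 0.64)] [([136.4, 254.7], 260), ([181.2, 235.3], 250), ([152.0, 130.2], 566)]
top lane_ends [([205.5, 191.2], 0.77), ([219.8, 196.6], 0.27)] []
top chute_foot [([284.2, 175.1], 0.77)] []
top shoe_peg [([144.0, 190.3], 0.53), ([156.7, 137.3], 0.36)] []
[ 5.688000e-01  5.410000e-02  1.637000e-01 -7.733120e+01 -7.289190e+01
 -7.478260e+01  1.266421e+02]
scene red_ball [ 0.  -0.4]
scene green_ball [ 0.1 -0.2]
scene yellow_ball [ 0.1 -0.1]
scene lane_ends [-2.1 -5.1]
scene chute_foot [0. 2.]
scene shoe_peg [0.4 1.1]
top red_ball [-0.7  0. ]
top green_ball [-0.3  0.1]
top yellow_ball [0.2 0. ]
top lane_ends [0.2 2.4]
top chute_foot [ 0.5 -2.1]
top shoe_peg [-0.2 -0.3]
```

View pics/ov.png

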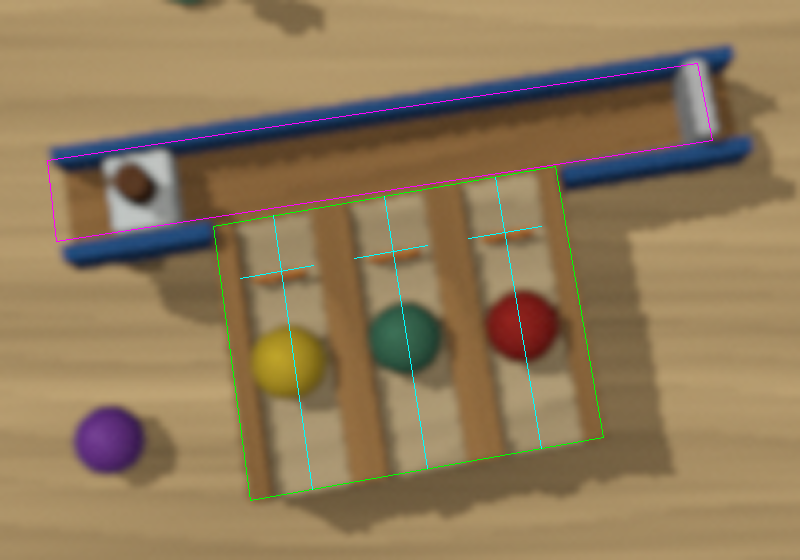

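The overlay fits within a few mm. Yellow is in lane 72, green in lane 16 and red in lane -40. I'll turn the tool so its y lies along the lanes and shut the jaws.

>>> drive_tool(
  increments=[
    {"delta_pos": [0,0,0],"roll": 8.5,"jaw": 0},
    {"delta_pos": [0,0,0],"roll": 8.5,"jaw": 0},
    {"delta_pos": [0,0,0],"roll": 8.5,"jaw": 0},
    {"delta_pos": [0,0,0],"roll": 8.5,"jaw": 0},
    {"delta_pos": [0,0,0],"roll": 8.5,"jaw": 0},
    {"delta_pos": [0,0,0],"roll": 8.5,"jaw": 0},
    {"delta_pos": [0,0,0],"roll": 4.1,"jaw": 0},
  ],
)

```text
t: 2.85
eef_pos: [0.2264, 0.4737, 0.2563]
tool_rot: [0.649, 0.761, 0.0, 0.0]
contact_force: [0.0, 0.3, -1.1]
width: 0.002
grasp_force: 0.0
```

```bash
python3 -c "
from h import *
q=json.load(open('q.json'));state(q,[-127,-40,160]);print(l2w(q,[[-127,-40,99],[0,72,99],[20,150,100],[20,-150,80]]).round(3))"
```

```text
t 2.85 tcp loader [-269.4  469.7  256.3] tip z 231.3 F [ 0.04  0.26 -1.08] w 0.0
tool y vs loader x deg -0.26
tool cm to target [-50.91  14.48   9.63]
[[ 0.45  -0.006  0.099]
 [ 0.557  0.125  0.099]
 [ 0.564  0.205  0.1  ]
 [ 0.613 -0.091  0.08 ]]
```

>>> drive_tool(
  increments=[
    {"delta_pos": [-2.5,0.7,0]},
    {"delta_pos": [-4.2,1.2,0]},
    {"delta_pos": [-4.4,1.25,0]},
    {"delta_pos": [-4.4,1.25,0]},
    {"delta_pos": [-4.4,1.25,0]},
    {"delta_pos": [-4.4,1.25,0]},
    {"delta_pos": [-4.4,1.25,0]},
    {"delta_pos": [-4.4,1.25,0]},
    {"delta_pos": [-4.4,1.25,0]},
    {"delta_pos": [-4.4,1.25,0.5]},
    {"delta_pos": [-4.4,1.25,1]},
    {"delta_pos": [-4.2,1.2,1]},
  ],
)

```text
validation failed for argument at $.in...
```

```bash
python3 -c "
from h import *
q=json.load(open('q.json'));state(q,[-127,-40,99])"
```

```text
t 2.85 tcp loader [-269.4  469.7  256.3] tip z 231.3 F [ 0.04  0.26 -1.08] w 0.0
tool y vs loader x deg -0.26
tool cm to target [-50.91  14.48  15.73]
```

Every row needs the roll and jaw fields.

>>> drive_tool(
  increments=[
    {"delta_pos": [-2.5,0.7,0],"roll": 0,"jaw": 0},
    {"delta_pos": [-4.2,1.2,0],"roll": 0,"jaw": 0},
    {"delta_pos": [-4.4,1.25,0],"roll": 0,"jaw": 0},
    {"delta_pos": [-4.4,1.25,0],"roll": 0,"jaw": 0},
    {"delta_pos": [-4.4,1.25,0],"roll": 0,"jaw": 0},
    {"delta_pos": [-4.4,1.25,0],"roll": 0,"jaw": 0},
    {"delta_pos": [-4.4,1.25,0],"roll": 0,"jaw": 0},
    {"delta_pos": [-4.4,1.25,0],"roll": 0,"jaw": 0},
    {"delta_pos": [-4.4,1.25,0],"roll": 0,"jaw": 0},
    {"delta_pos": [-4.4,1.25,0.5],"roll": 0,"jaw": 0},
    {"delta_pos": [-4.4,1.25,1],"roll": 0,"jaw": 0},
    {"delta_pos": [-4.2,1.2,1],"roll": 0,"jaw": 0},
  ],
)

```text
t: 4.05
eef_pos: [0.4509, -0.0033, 0.2314]
tool_rot: [0.647, 0.762, 0.001, 0.001]
contact_force: [0.9, 1.4, 0.1]
width: -0.0
grasp_force: 0.0
```

```bash
python3 -c "
from h import *
q=json.load(open('q.json'));state(q,[-127,-40,99])"
```

```text
t 4.05 tcp loader [-125.6  -37.4  231.4] tip z 206.4 F [0.86 1.38 0.13] w -0.0
tool y vs loader x deg -0.05
tool cm to target [-0.26 -0.16 13.24]
```

>>> drive_tool(
  increments=[
    {"delta_pos": [-0.4,0.1,3.5],"roll": 0,"jaw": 0},
    {"delta_pos": [0,0,4],"roll": 0,"jaw": 0},
    {"delta_pos": [0,0,3.5],"roll": 0,"jaw": 0},
    {"delta_pos": [0,0,2.2],"roll": 0,"jaw": 0},
    {"delta_pos": [0,0,0],"roll": 0,"jaw": 0},
    {"delta_pos": [0,0,0],"roll": 0,"jaw": 0},
  ],
)

```text
t: 4.65
eef_pos: [0.4518, -0.005, 0.0996]
tool_rot: [0.647, 0.762, -0.0, -0.0]
contact_force: [0.3, 0.0, 0.4]
width: -0.003
grasp_force: 0.0
```

```bash
python3 -c "
from h import *
q=json.load(open('q.json'));state(q,[-127,-40,99])
a=[cv2.resize(bot.capture(c)[s],(400,400),interpolation=cv2.INTER_CUBIC) for c,s in(('top',np.s_[160:260,190:290]),('scene',np.s_[110:210,200:300]))]
cv2.imwrite('pics/a.png',np.hstack(a)[:,:,::-1])"
```

```text
t 4.65 tcp loader [-125.1  -39.3   99.6] tip z 74.6 F [0.3  0.02 0.44] w -0.0
tool y vs loader x deg -0.02
tool cm to target [-0.07 -0.19  0.06]
```

View pics/a.png

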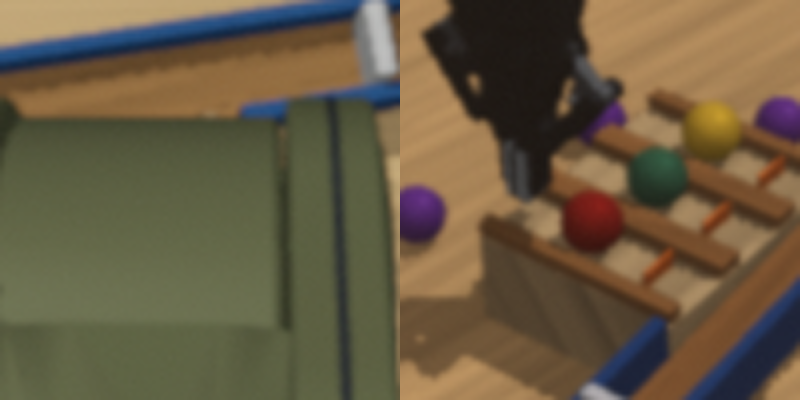

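The jaws stand right behind the red ball at (592,222) and the lane ahead is clear. I'll push steadily.

>>> drive_tool(
  increments=[
    {"delta_pos": [0,0.4,0],"roll": 0,"jaw": 0},
    {"delta_pos": [0,0.5,0],"roll": 0,"jaw": 0},
    {"delta_pos": [0,0.5,0],"roll": 0,"jaw": 0},
    {"delta_pos": [0,0.5,0],"roll": 0,"jaw": 0},
    {"delta_pos": [0,0.5,0],"roll": 0,"jaw": 0},
    {"delta_pos": [0,0.5,0],"roll": 0,"jaw": 0},
    {"delta_pos": [0,0.5,0],"roll": 0,"jaw": 0},
    {"delta_pos": [0,0.5,0],"roll": 0,"jaw": 0},
    {"delta_pos": [0,0.5,0],"roll": 0,"jaw": 0},
    {"delta_pos": [0,0.5,0],"roll": 0,"jaw": 0},
    {"delta_pos": [0,0.5,0],"roll": 0,"jaw": 0},
    {"delta_pos": [0,0.5,0],"roll": 0,"jaw": 0},
  ],
)

```text
t: 5.95
eef_pos: [0.5088, 0.0044, 0.0991]
tool_rot: [0.647, 0.762, -0.001, -0.001]
contact_force: [-6.8, -0.8, 5.8]
width: 0.003
grasp_force: 4.1
```

>>> drive_tool(
  increments=[
    {"delta_pos": [0,0.5,0],"roll": 0,"jaw": 0},
    {"delta_pos": [0,0.5,0],"roll": 0,"jaw": 0},
    {"delta_pos": [0,0.5,0],"roll": 0,"jaw": 0},
    {"delta_pos": [0,0.5,0],"roll": 0,"jaw": 0},
    {"delta_pos": [0,0.5,0],"roll": 0,"jaw": 0},
    {"delta_pos": [0,0.5,0],"roll": 0,"jaw": 0},
    {"delta_pos": [0,0.5,0],"roll": 0,"jaw": 0},
  ],
)

```text
t: 6.65
eef_pos: [0.545, 0.0103, 0.0993]
tool_rot: [0.647, 0.762, 0.0, 0.0]
contact_force: [-0.5, 0.3, 0.3]
width: 0.002
grasp_force: 0.0
```

```bash
python3 -c "
from h import *
q=json.load(open('q.json'));state(q,[-127,72,160])
a=[cv2.resize(bot.capture(c)[s],(400,400),interpolation=cv2.INTER_CUBIC) for c,s in(('top',np.s_[140:240,220:320]),('scene',np.s_[140:240,210:310]))]
cv2.imwrite('pics/b.png',np.hstack(a)[:,:,::-1])"
```

```text
t 6.65 tcp loader [-30.6 -39.3  99.3] tip z 74.3 F [-0.51  0.32  0.3 ] w 0.0
tool y vs loader x deg -0.02
tool cm to target [11.13 -9.64 -6.07]
```

View pics/b.png

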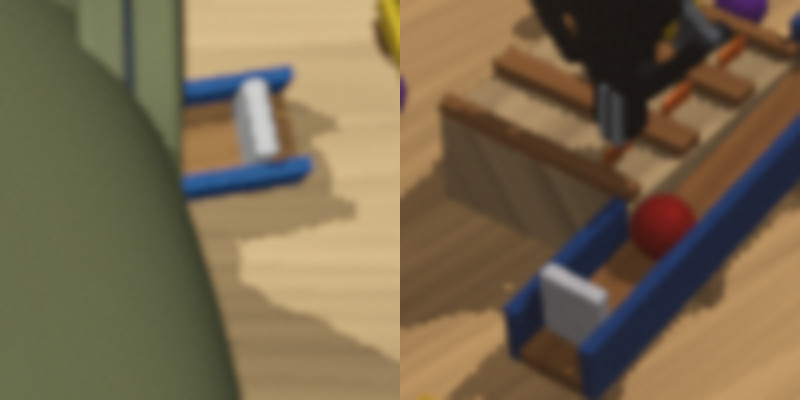

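Red is in the chute at (662,228) and rolling. I'll lift and go behind yellow.

>>> drive_tool(
  increments=[
    {"delta_pos": [0,-0.5,-2.5],"roll": 0,"jaw": 0},
    {"delta_pos": [0,-1.5,-3.5],"roll": 0,"jaw": 0},
    {"delta_pos": [2.2,-2.5,0],"roll": 0,"jaw": 0},
    {"delta_pos": [3,-2.5,0],"roll": 0,"jaw": 0},
    {"delta_pos": [3,-2,0],"roll": 0,"jaw": 0},
    {"delta_pos": [2,-0.6,0],"roll": 0,"jaw": 0},
    {"delta_pos": [0.9,0,0],"roll": 0,"jaw": 0},
    {"delta_pos": [0,0,2],"roll": 0,"jaw": 0},
    {"delta_pos": [0,0,2.5],"roll": 0,"jaw": 0},
    {"delta_pos": [0,0,1.5],"roll": 0,"jaw": 0},
    {"delta_pos": [0,0,0],"roll": 0,"jaw": 0},
  ],
)

```text
t: 7.85
eef_pos: [0.4306, 0.1035, 0.0975]
tool_rot: [0.647, 0.762, -0.002, -0.001]
contact_force: [-0.2, 0.7, 0.1]
width: 0.004
grasp_force: 0.0
```

```bash
python3 -c "
from h import *
q=json.load(open('q.json'));state(q,[-127,72,99])
a=[cv2.resize(bot.capture(c)[s],(400,400),interpolation=cv2.INTER_CUBIC) for c,s in(('top',np.s_[140:240,220:320]),('scene',np.s_[110:240,210:340]))]
cv2.imwrite('pics/c.png',np.hstack(a)[:,:,::-1])"
```

```text
t 7.85 tcp loader [-128.2   71.2   97.5] tip z 72.5 F [-0.15  0.74  0.13] w 0.0
tool y vs loader x deg -0.04
tool cm to target [ 0.08  0.12 -0.15]
```

View pics/c.png

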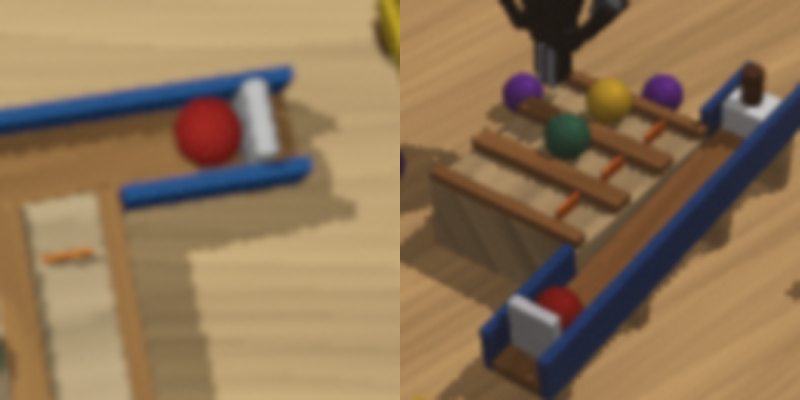

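Red rests at the stop, at (208,132) in the top view. Now yellow, slower at the flap.

>>> drive_tool(
  increments=[
    {"delta_pos": [0,0.4,-0.15],"roll": 0,"jaw": 0},
    {"delta_pos": [0,0.5,0],"roll": 0,"jaw": 0},
    {"delta_pos": [0,0.5,0],"roll": 0,"jaw": 0},
    {"delta_pos": [0,0.5,0],"roll": 0,"jaw": 0},
    {"delta_pos": [0,0.5,0],"roll": 0,"jaw": 0},
    {"delta_pos": [0,0.5,0],"roll": 0,"jaw": 0},
    {"delta_pos": [0,0.5,0],"roll": 0,"jaw": 0},
    {"delta_pos": [0,0.5,0],"roll": 0,"jaw": 0},
    {"delta_pos": [0,0.4,0],"roll": 0,"jaw": 0},
    {"delta_pos": [0,0.4,0],"roll": 0,"jaw": 0},
    {"delta_pos": [0,0.4,0],"roll": 0,"jaw": 0},
    {"delta_pos": [0,0.4,0],"roll": 0,"jaw": 0},
  ],
)

```text
t: 9.15
eef_pos: [0.4855, 0.113, 0.1007]
tool_rot: [0.647, 0.762, -0.001, -0.0]
contact_force: [-2.1, -0.4, 2.4]
width: 0.001
grasp_force: 1.5
```

>>> drive_tool(
  increments=[
    {"delta_pos": [0,0.4,0],"roll": 0,"jaw": 0},
    {"delta_pos": [0,0.4,0],"roll": 0,"jaw": 0},
    {"delta_pos": [0,0.4,0],"roll": 0,"jaw": 0},
    {"delta_pos": [0,0.4,0],"roll": 0,"jaw": 0},
    {"delta_pos": [0,0.4,0],"roll": 0,"jaw": 0},
    {"delta_pos": [0,0.4,0],"roll": 0,"jaw": 0},
    {"delta_pos": [0,0.4,0],"roll": 0,"jaw": 0},
    {"delta_pos": [0,0.4,0],"roll": 0,"jaw": 0},
    {"delta_pos": [0,0.4,0],"roll": 0,"jaw": 0},
    {"delta_pos": [0,0.4,0],"roll": 0,"jaw": 0},
    {"delta_pos": [0,0.3,0],"roll": 0,"jaw": 0},
  ],
)

```text
t: 10.25
eef_pos: [0.5289, 0.1202, 0.1008]
tool_rot: [0.647, 0.762, 0.0, 0.0]
contact_force: [0.2, 0.1, 0.3]
width: -0.001
grasp_force: 0.0
```

```bash
python3 -c "
from h import *
q=json.load(open('q.json'));state(q,[-125,16,160])
bot.capture('scene')
print([(d['p'],np.argwhere(d['region']).mean(0)[::-1]) for d in bot.regions_of('scene','yellow_ball')])
print('in lane would be',proj('scene',l2w(q,[-20,72,78])),'chute',[proj('scene',l2w(q,[20,y,fl(y)+18])).round() for y in (72,0,-80)])"
```

```text
t 10.25 tcp loader [-28.6  71.7 100.8] tip z 75.8 F [0.25 0.15 0.3 ] w -0.0
tool y vs loader x deg -0.02
tool cm to target [-5.57 -9.64 -5.92]
[(0.46, array([296.27567568, 173.09189189]))]
in lane would be [[296.51881892 150.03173389]] chute [array([[311., 159.]]), array([[293., 177.]]), array([[272., 199.]])]
```

Yellow is rolling down the chute. Next I go behind green.

>>> drive_tool(
  increments=[
    {"delta_pos": [0,-0.5,-2.5],"roll": 0,"jaw": 0},
    {"delta_pos": [0,-1.5,-3.5],"roll": 0,"jaw": 0},
    {"delta_pos": [-1,-2.5,0],"roll": 0,"jaw": 0},
    {"delta_pos": [-2,-2.5,0],"roll": 0,"jaw": 0},
    {"delta_pos": [-1.6,-2,0],"roll": 0,"jaw": 0},
    {"delta_pos": [-1,-0.6,0],"roll": 0,"jaw": 0},
    {"delta_pos": [0,0,0],"roll": 0,"jaw": 0},
    {"delta_pos": [0,0,2],"roll": 0,"jaw": 0},
    {"delta_pos": [0,0,2.5],"roll": 0,"jaw": 0},
    {"delta_pos": [0,0,1.6],"roll": 0,"jaw": 0},
    {"delta_pos": [0,0,0],"roll": 0,"jaw": 0},
    {"delta_pos": [0,0,0],"roll": 0,"jaw": 0},
  ],
)

```text
t: 11.55
eef_pos: [0.4437, 0.0497, 0.0999]
tool_rot: [0.647, 0.763, 0.0, -0.0]
contact_force: [-0.1, -1.0, -0.3]
width: -0.001
grasp_force: 0.0
```

```bash
python3 -c "
from h import *
q=json.load(open('q.json'));state(q,[-125,16,99])
a=[cv2.resize(bot.capture(c)[s],(400,400),interpolation=cv2.INTER_CUBIC) for c,s in(('top',np.s_[140:240,220:320]),('scene',np.s_[110:240,210:340]))]
cv2.imwrite('pics/d.png',np.hstack(a)[:,:,::-1])"
```

```text
t 11.55 tcp loader [-124.1   16.1   99.9] tip z 74.9 F [-0.13 -0.96 -0.28] w -0.0
tool y vs loader x deg 0.01
tool cm to target [-0.01 -0.09  0.09]
```

View pics/d.png

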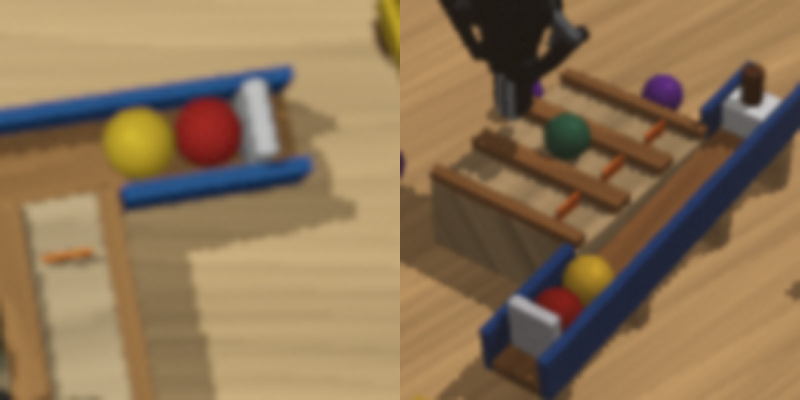

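Yellow (140,142) sits behind red (208,132). Now green.

>>> drive_tool(
  increments=[
    {"delta_pos": [0,0.4,0.05],"roll": 0,"jaw": 0},
    {"delta_pos": [0,0.5,0],"roll": 0,"jaw": 0},
    {"delta_pos": [0,0.5,0],"roll": 0,"jaw": 0},
    {"delta_pos": [0,0.5,0],"roll": 0,"jaw": 0},
    {"delta_pos": [0,0.5,0],"roll": 0,"jaw": 0},
    {"delta_pos": [0,0.5,0],"roll": 0,"jaw": 0},
    {"delta_pos": [0,0.5,0],"roll": 0,"jaw": 0},
    {"delta_pos": [0,0.4,0],"roll": 0,"jaw": 0},
    {"delta_pos": [0,0.4,0],"roll": 0,"jaw": 0},
    {"delta_pos": [0,0.4,0],"roll": 0,"jaw": 0},
    {"delta_pos": [0,0.4,0],"roll": 0,"jaw": 0},
    {"delta_pos": [0,0.4,0],"roll": 0,"jaw": 0},
  ],
)

```text
t: 12.85
eef_pos: [0.4955, 0.0579, 0.0992]
tool_rot: [0.647, 0.762, -0.001, -0.001]
contact_force: [-1.7, -0.8, 2.9]
width: 0.001
grasp_force: 1.7
```

>>> drive_tool(
  increments=[
    {"delta_pos": [0,0.4,0],"roll": 0,"jaw": 0},
    {"delta_pos": [0,0.4,0],"roll": 0,"jaw": 0},
    {"delta_pos": [0,0.4,0],"roll": 0,"jaw": 0},
    {"delta_pos": [0,0.4,0],"roll": 0,"jaw": 0},
    {"delta_pos": [0,0.4,0],"roll": 0,"jaw": 0},
    {"delta_pos": [0,0.4,0],"roll": 0,"jaw": 0},
    {"delta_pos": [0,0.4,0],"roll": 0,"jaw": 0},
    {"delta_pos": [0,0.4,0],"roll": 0,"jaw": 0},
    {"delta_pos": [0,0.4,0],"roll": 0,"jaw": 0},
    {"delta_pos": [0,0.4,0],"roll": 0,"jaw": 0},
    {"delta_pos": [0,0.2,0],"roll": 0,"jaw": 0},
  ],
)

```text
t: 13.95
eef_pos: [0.538, 0.0649, 0.0993]
tool_rot: [0.647, 0.762, 0.0, 0.0]
contact_force: [0.1, 0.2, -0.0]
width: 0.002
grasp_force: 0.0
```

```bash
python3 -c "
from h import *
q=json.load(open('q.json'));state(q,[20,160,175])
bot.capture('scene')
print([(d['p'],np.argwhere(d['region']).mean(0)[::-1]) for d in bot.regions_of('scene','green_ball')])
print(proj('scene',l2w(q,[-20,16,78])),'chute',[proj('scene',l2w(q,[20,y,fl(y)+18])).round() for y in (16,0,-50)])"
```

```text
t 13.95 tcp loader [-28.6  15.7  99.3] tip z 74.3 F [ 0.12  0.25 -0.  ] w 0.0
tool y vs loader x deg -0.02
tool cm to target [14.43  4.85 -7.57]
[(0.61, array([280.1375, 189.25  ])), (0.49, array([203.53892216, 163.10179641])), (0.46, array([248.23140496, 138.51239669])), (0.39, array([322.88986784, 142.30396476]))]
[[282.74882189 161.67070054]] chute [array([[297., 173.]]), array([[293., 177.]]), array([[280., 191.]])]
```

Green is in the chute too, at px (280,189), near its queue spot. Next the brake block.

>>> drive_tool(
  increments=[
    {"delta_pos": [0,-0.3,-3.5],"roll": 0,"jaw": 0},
    {"delta_pos": [0,0,-4],"roll": 0,"jaw": 0},
    {"delta_pos": [3,1,0],"roll": 0,"jaw": 0},
    {"delta_pos": [3.5,1.2,0],"roll": 0,"jaw": 0},
    {"delta_pos": [3.5,1.2,0],"roll": 0,"jaw": 0},
    {"delta_pos": [3,1.2,0],"roll": 0,"jaw": 0},
    {"delta_pos": [1.4,0.5,0],"roll": 0,"jaw": 0},
    {"delta_pos": [0,0,0],"roll": 0,"jaw": 0},
    {"delta_pos": [0,0,2.5],"roll": 0,"jaw": 0},
    {"delta_pos": [0,0,2.2],"roll": 0,"jaw": 0},
    {"delta_pos": [0,0,0.7],"roll": 0,"jaw": 0},
    {"delta_pos": [0,0,0],"roll": 0,"jaw": 0},
  ],
)

```text
t: 15.25
eef_pos: [0.5601, 0.213, 0.1192]
tool_rot: [0.648, 0.762, -0.002, -0.001]
contact_force: [0.4, 1.0, 0.7]
width: -0.001
grasp_force: 0.0
```

```bash
python3 -c "
from h import *
q=json.load(open('q.json'));state(q,[20,160,120])
a=[cv2.resize(bot.capture(c)[s],(400,400),interpolation=cv2.INTER_CUBIC) for c,s in(('top',np.s_[140:240,220:320]),('scene',np.s_[100:220,240:360]))]
cv2.imwrite('pics/e.png',np.hstack(a)[:,:,::-1])"
```

```text
t 15.25 tcp loader [ 17.4 158.2 119.2] tip z 94.2 F [0.39 0.98 0.73] w -0.0
tool y vs loader x deg -0.1
tool cm to target [ 0.18  0.26 -0.08]
```

View pics/e.png

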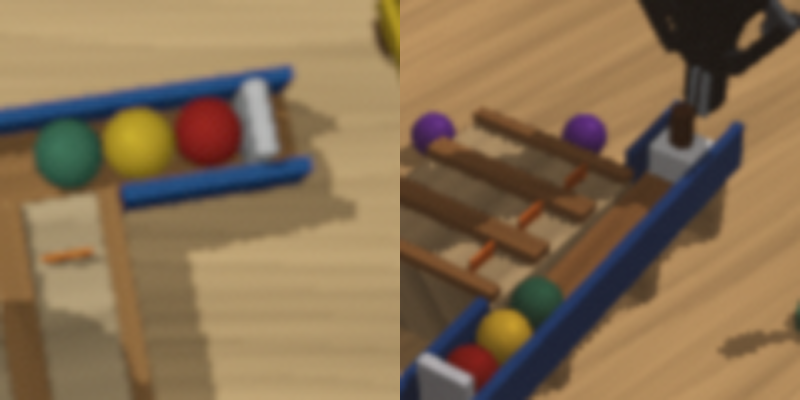

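The queue reads red, yellow, green at (208,132), (140,142) and (68,152), and the jaws stand uphill of the peg. I'll push the block down.

>>> drive_tool(
  increments=[
    {"delta_pos": [-0.4,0.25,0],"roll": 0,"jaw": 0},
    {"delta_pos": [-0.4,0,0.04],"roll": 0,"jaw": 0},
    {"delta_pos": [-0.4,0,0.04],"roll": 0,"jaw": 0},
    {"delta_pos": [-0.5,0,0.05],"roll": 0,"jaw": 0},
    {"delta_pos": [-0.7,0,0.07],"roll": 0,"jaw": 0},
    {"delta_pos": [-0.8,0,0.08],"roll": 0,"jaw": 0},
    {"delta_pos": [-0.8,0,0.08],"roll": 0,"jaw": 0},
    {"delta_pos": [-0.8,0,0.08],"roll": 0,"jaw": 0},
    {"delta_pos": [-0.8,0,0.08],"roll": 0,"jaw": 0},
    {"delta_pos": [-0.8,0,0.08],"roll": 0,"jaw": 0},
    {"delta_pos": [-0.8,0,0.08],"roll": 0,"jaw": 0},
    {"delta_pos": [-0.8,0,0.08],"roll": 0,"jaw": 0},
  ],
)

```text
t: 16.55
eef_pos: [0.5771, 0.1355, 0.1126]
tool_rot: [0.647, 0.762, 0.0, 0.0]
contact_force: [0.8, 3.9, 1.0]
width: 0.0
grasp_force: 1.4
```

```bash
python3 -c "
from h import *
q=json.load(open('q.json'));state(q)
bot.capture('top');
for d in bot.regions_of('top','green_ball'):
  a=np.argwhere(d['region']).mean(0)[::-1]
  if np.hypot(*(a-[237,178]))<8:
    print(a,least_squares(lambda v:proj('top',l2w(q,[v[0],v[1],fl(v[1])+18]))[0]-a,[20,-50]).x)
s=bot.observe();M=R.from_quat(s['tool_rot']).as_matrix();print('F tool',s['contact_force']@M)"
```

```text
t 16.55 tcp loader [ 21.5  78.9 112.6] tip z 87.6 F [0.83 3.91 1.02] w 0.0
tool y vs loader x deg -0.03
[236.3699187  178.08943089] [ 20.83051605 -49.2316861 ]
F tool [ 0.48883559  0.01352604 -0.35772298]
```

>>> drive_tool(
  increments=[
    {"delta_pos": [-0.6,0,0.06],"roll": 0,"jaw": 0},
    {"delta_pos": [-0.7,0,0.07],"roll": 0,"jaw": 0},
    {"delta_pos": [-0.7,0,0.07],"roll": 0,"jaw": 0},
    {"delta_pos": [-0.7,0,0.07],"roll": 0,"jaw": 0},
    {"delta_pos": [-0.7,0,0.07],"roll": 0,"jaw": 0},
    {"delta_pos": [-0.7,0,0.07],"roll": 0,"jaw": 0},
    {"delta_pos": [-0.7,0,0.07],"roll": 0,"jaw": 0},
    {"delta_pos": [-0.6,0,0.06],"roll": 0,"jaw": 0},
    {"delta_pos": [-0.4,0,0.04],"roll": 0,"jaw": 0},
    {"delta_pos": [-0.2,0,0.02],"roll": 0,"jaw": 0},
    {"delta_pos": [-0.2,0,0.02],"roll": 0,"jaw": 0},
  ],
)

```text
t: 17.75
eef_pos: [0.5868, 0.0748, 0.1064]
tool_rot: [0.647, 0.762, -0.0, -0.0]
contact_force: [-2.1, 2.0, -0.6]
width: -0.001
grasp_force: 1.2
```

>>> drive_tool(
  increments=[
    {"delta_pos": [-0.2,0,0.02],"roll": 0,"jaw": 0},
    {"delta_pos": [-0.15,0,0.015],"roll": 0,"jaw": 0},
    {"delta_pos": [-0.1,0,0.01],"roll": 0,"jaw": 0},
  ],
)

```text
t: 18.05
eef_pos: [0.5876, 0.0706, 0.106]
tool_rot: [0.647, 0.762, -0.0, -0.0]
contact_force: [-1.0, 2.4, -0.4]
width: -0.004
grasp_force: 1.2
```

```bash
python3 -c "
from h import *
q=json.load(open('q.json'));state(q)"
```

```text
t 18.05 tcp loader [ 21.3  13.1 106. ] tip z 81.0 F [-1.01  2.36 -0.38] w -0.0
tool y vs loader x deg -0.01
```

>>> drive_tool(
  increments=[
    {"delta_pos": [-0.1,0,0.01],"roll": 0,"jaw": 0},
    {"delta_pos": [-0.1,0,0.01],"roll": 0,"jaw": 0},
    {"delta_pos": [-0.1,0,0.01],"roll": 0,"jaw": 0},
  ],
)

```text
t: 18.35
eef_pos: [0.5881, 0.0676, 0.1057]
tool_rot: [0.647, 0.762, -0.0, -0.0]
contact_force: [-1.5, 2.3, -1.5]
width: -0.001
grasp_force: 1.2
```

>>> drive_tool(
  increments=[
    {"delta_pos": [-0.1,0,0.01],"roll": 0,"jaw": 0},
    {"delta_pos": [-0.1,0,0.01],"roll": 0,"jaw": 0},
  ],
)

```text
t: 18.55
eef_pos: [0.5885, 0.0656, 0.1056]
tool_rot: [0.647, 0.762, -0.0, -0.0]
contact_force: [-0.7, 2.4, -1.1]
width: -0.0
grasp_force: 1.2
```

>>> drive_tool(
  increments=[
    {"delta_pos": [-0.1,0,0.01],"roll": 0,"jaw": 0},
    {"delta_pos": [0,0,0],"roll": 0,"jaw": 0},
  ],
)

```text
t: 18.75
eef_pos: [0.5888, 0.0644, 0.1055]
tool_rot: [0.647, 0.762, -0.0, 0.0]
contact_force: [-1.0, 2.3, -0.7]
width: 0.001
grasp_force: 1.0
```

>>> drive_tool(
  increments=[
    {"delta_pos": [-0.1,0,0.01],"roll": 0,"jaw": 0},
    {"delta_pos": [-0.1,0,0.01],"roll": 0,"jaw": 0},
  ],
)

```text
t: 18.95
eef_pos: [0.5891, 0.0627, 0.1053]
tool_rot: [0.647, 0.762, 0.0, 0.0]
contact_force: [-1.6, 2.7, -1.5]
width: -0.003
grasp_force: 1.2
```

>>> drive_tool(
  increments=[
    {"delta_pos": [-0.1,0,0.01],"roll": 0,"jaw": 0},
    {"delta_pos": [0,0,0],"roll": 0,"jaw": 0},
  ],
)

```text
t: 19.15
eef_pos: [0.5893, 0.0615, 0.1052]
tool_rot: [0.647, 0.762, -0.0, 0.0]
contact_force: [0.5, 2.1, -0.9]
width: 0.002
grasp_force: 1.0
```

>>> drive_tool(
  increments=[
    {"delta_pos": [-0.1,0,0.01],"roll": 0,"jaw": 0},
    {"delta_pos": [0,0,0],"roll": 0,"jaw": 0},
  ],
)

```text
t: 19.35
eef_pos: [0.5894, 0.0606, 0.1051]
tool_rot: [0.647, 0.762, 0.0, 0.0]
contact_force: [-1.3, 1.8, -0.9]
width: -0.002
grasp_force: 1.0
```

>>> drive_tool(
  increments=[
    {"delta_pos": [-0.1,0,0.01],"roll": 0,"jaw": 0},
    {"delta_pos": [0,0,0],"roll": 0,"jaw": 0},
  ],
)

```text
t: 19.55
eef_pos: [0.5896, 0.0596, 0.105]
tool_rot: [0.647, 0.762, 0.0, 0.0]
contact_force: [-1.2, 2.5, -0.6]
width: -0.001
grasp_force: 1.1
```

>>> drive_tool(
  increments=[
    {"delta_pos": [-0.1,0,0.01],"roll": 0,"jaw": 0},
    {"delta_pos": [0,0,0],"roll": 0,"jaw": 0},
  ],
)

```text
t: 19.75
eef_pos: [0.5897, 0.0586, 0.1049]
tool_rot: [0.647, 0.762, 0.0, 0.0]
contact_force: [0.4, 2.3, -0.4]
width: 0.001
grasp_force: 1.1
```

>>> drive_tool(
  increments=[
    {"delta_pos": [-0.1,0,0.01],"roll": 0,"jaw": 0},
    {"delta_pos": [0,0,0],"roll": 0,"jaw": 0},
  ],
)

```text
t: 19.95
eef_pos: [0.5899, 0.0577, 0.1048]
tool_rot: [0.647, 0.762, 0.0, 0.0]
contact_force: [-0.7, 1.7, -0.8]
width: 0.005
grasp_force: 1.1
```

```bash
python3 -c "
from h import *
q=json.load(open('q.json'));state(q)
a=[cv2.resize(bot.capture(c)[s],(400,400),interpolation=cv2.INTER_CUBIC) for c,s in(('top',np.s_[140:240,220:320]),('scene',np.s_[140:240,225:325]))]
cv2.imwrite('pics/f.png',np.hstack(a)[:,:,::-1])"
```

```text
t 19.95 tcp loader [2.140e+01 1.000e-01 1.048e+02] tip z 79.8 F [-0.71  1.75 -0.84] w 0.0
tool y vs loader x deg -0.02
```

View pics/f.png

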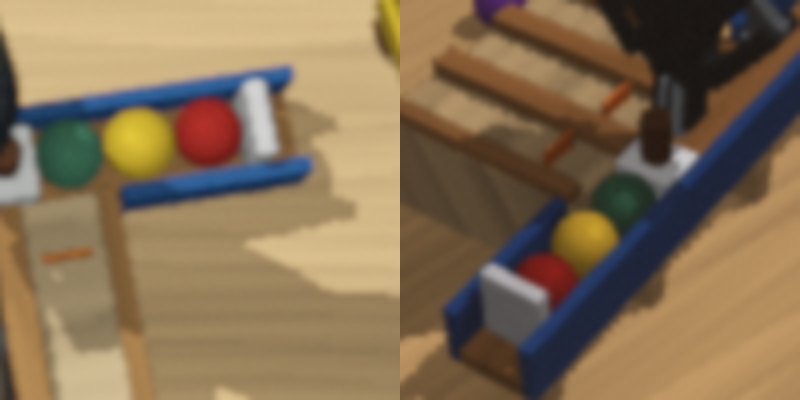

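The block's face is just short of the green ball: block edge near (38,165), ball at (70,152). I'll carry on in small steps.

>>> drive_tool(
  increments=[
    {"delta_pos": [-0.08,0,0.01],"roll": 0,"jaw": 0},
    {"delta_pos": [0,0,0],"roll": 0,"jaw": 0},
  ],
)

```text
t: 20.25
eef_pos: [0.59, 0.0572, 0.1047]
tool_rot: [0.647, 0.762, 0.0, -0.0]
contact_force: [-1.8, 3.0, 0.3]
width: -0.002
grasp_force: 1.7
```

>>> drive_tool(
  increments=[
    {"delta_pos": [-0.08,0,0.01],"roll": 0,"jaw": 0},
    {"delta_pos": [0,0,0],"roll": 0,"jaw": 0},
  ],
)

```text
t: 20.45
eef_pos: [0.59, 0.0567, 0.1046]
tool_rot: [0.647, 0.763, 0.001, -0.001]
contact_force: [-2.3, 4.9, 0.6]
width: -0.002
grasp_force: 2.5
```

>>> drive_tool(
  increments=[
    {"delta_pos": [-0.08,0,0.01],"roll": 0,"jaw": 0},
    {"delta_pos": [0,0,0],"roll": 0,"jaw": 0},
  ],
)

```text
t: 20.65
eef_pos: [0.5901, 0.0565, 0.1046]
tool_rot: [0.647, 0.763, 0.001, -0.001]
contact_force: [-1.0, 5.6, -0.1]
width: 0.0
grasp_force: 3.2
```

Contact is felt: the force has risen from 2.3 to 5.6 N. I'll ease up further.

>>> drive_tool(
  increments=[
    {"delta_pos": [-0.08,0,0.01],"roll": 0,"jaw": 0},
    {"delta_pos": [0,0,0],"roll": 0,"jaw": 0},
  ],
)

```text
t: 20.85
eef_pos: [0.5901, 0.0562, 0.1046]
tool_rot: [0.647, 0.763, 0.001, -0.001]
contact_force: [-2.4, 8.0, 0.3]
width: -0.002
grasp_force: 3.9
```

>>> drive_tool(
  increments=[
    {"delta_pos": [-0.06,0,0.005],"roll": 0,"jaw": 0},
    {"delta_pos": [0,0,0],"roll": 0,"jaw": 0},
  ],
)

```text
t: 21.05
eef_pos: [0.5902, 0.0561, 0.1046]
tool_rot: [0.647, 0.763, 0.002, -0.002]
contact_force: [-3.2, 8.9, 1.9]
width: -0.004
grasp_force: 4.5
```

>>> drive_tool(
  increments=[
    {"delta_pos": [-0.01,0,0],"roll": 0,"jaw": 0},
    {"delta_pos": [0,0,0],"roll": 0,"jaw": 0},
    {"delta_pos": [0,0,0],"roll": 0,"jaw": 0},
  ],
)

```text
t: 21.35
eef_pos: [0.5901, 0.0561, 0.1046]
tool_rot: [0.647, 0.763, 0.002, -0.002]
contact_force: [-1.9, 9.8, 2.2]
width: -0.0
grasp_force: 4.6
```

>>> drive_tool(
  increments=[
    {"delta_pos": [0,0,0],"roll": 0,"jaw": 0},
    {"delta_pos": [0,0,0],"roll": 0,"jaw": 0},
    {"delta_pos": [0,0,0],"roll": 0,"jaw": 0},
    {"delta_pos": [0,0,0],"roll": 0,"jaw": 0},
  ],
)

```text
t: 21.75
eef_pos: [0.5902, 0.0561, 0.1046]
tool_rot: [0.647, 0.763, 0.002, -0.002]
contact_force: [-2.5, 8.6, 1.9]
width: 0.002
grasp_force: 4.5
```

The push was held at about 9 N for 0.7 s. I'll back off uphill, lift clear and check.

>>> drive_tool(
  increments=[
    {"delta_pos": [0.2,0,0],"roll": 0,"jaw": 0},
    {"delta_pos": [0.5,0,0],"roll": 0,"jaw": 0},
    {"delta_pos": [1,0,0],"roll": 0,"jaw": 0},
    {"delta_pos": [1,0,-2],"roll": 0,"jaw": 0},
    {"delta_pos": [0,0,-4],"roll": 0,"jaw": 0},
    {"delta_pos": [2,-3,-4],"roll": 0,"jaw": 0},
    {"delta_pos": [3,-4,-2],"roll": 0,"jaw": 0},
    {"delta_pos": [3,-4,0],"roll": 0,"jaw": 0},
    {"delta_pos": [3,-4,0],"roll": 0,"jaw": 0},
    {"delta_pos": [0,0,0],"roll": 0,"jaw": 0},
    {"delta_pos": [0,0,0],"roll": 0,"jaw": 0},
  ],
)

```text
t: 22.85
eef_pos: [0.4253, 0.1623, 0.2205]
tool_rot: [0.646, 0.763, 0.0, 0.001]
contact_force: [0.6, -0.3, 0.3]
width: -0.008
grasp_force: 0.0
```

```bash
python3 -c "
from h import *
q=json.load(open('q.json'));state(q)
a=[cv2.resize(bot.capture(c)[s],(400,400),interpolation=cv2.INTER_CUBIC) for c,s in(('top',np.s_[120:240,220:340]),('scene',np.s_[120:280,160:320]))]
cv2.imwrite('pics/g.png',np.hstack(a)[:,:,::-1])"
```

```text
t 22.85 tcp loader [-123.9  130.2  220.5] tip z 195.5 F [ 0.56 -0.28  0.26] w -0.01
tool y vs loader x deg 0.09
```

View pics/g.png

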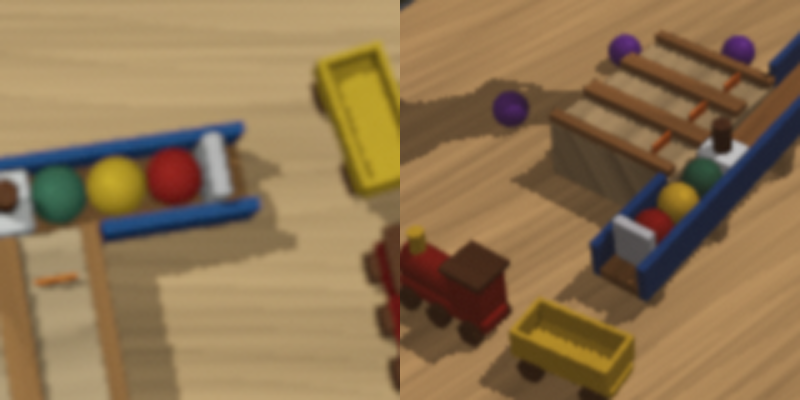

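The queue is closed up: block at (15,200), green (58,192), yellow (115,185) and red (173,175). The train stands untouched, so I'll hand in.

```bash
python3 -c "
from rig import bot
print(bot.job_done())"
```

```text
the job is handed in; nothing more can be done
None
```

The job is handed in: the chute is queued red, yellow, green, with the brake block held against green at about 9 N on the peg (roughly 6.5–7 N on the ball after friction) for 0.7 s, and the locomotive, wagon and signal post were not touched.

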